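# Prop the printed bridge with the jack

## Robot

A 6-joint arm with a two-finger parallel gripper is mounted at the origin on the work surface. World frame = base frame: x ahead of the robot, y to its left, z up, the work surface at z = 0. Lengths are in m, angles in rad, forces in N, time in s.
With the tool pointing down it reaches from about 0.35 to 0.925 m from the base axis. Payload 6.4 kg.
Tool frame: the origin (TCP) lies between the finger pads; the fingertips stand 8 mm ahead of it and the grasp point (between the pads) lies 11 mm behind it; z points along the fingers, y is the line along which they close (so a half turn about z gives the same grasp; the last joint's range is limited). The gripper opens to 85 mm and grips with 20 to 120 N. Pads are 22 mm wide; open, the fingers measure 114 mm over their backs; the gripper's body (76 mm by 85 mm) begins 54 mm behind the grasp point. The pads swing forward as they close: fully open they stand 13 mm farther back than shut.
Start: joints at [1.086, 0.245, 1.558, -0, 1.339, -0.174], TCP at [0.199, 0.619, 0.239] pointing down, gripper open.
Joint ranges: [-3.13, 3.13], [-1.02, 2.26], [0.13, 2.54], [-0.95, 4.09], [0.21, 2.88], [-2.74, 2.74]. Speed limits (rad/s): [2.57, 2.57, 3.14, 3.14, 3.14, 3.14].

## Interface

Orientations are given as a unit quaternion [w, x, y, z].
In Python, from bench import env, optics, job gives the robot as it stands.
- The arm moves only by the tool play_rows, never from a script. Its argument "plan" is a list that holds one entry, the list of rows, each a list of 7 numbers: the shift along the tool's x, y, z in mm, then the turn, a rotation vector about the tool's x, y, z in rad, then the closure, from -1 (fully open) to 1 (shut). A call has exactly 10 rows; each row is the pose to reach, as a shift and turn from the pose commanded when the call began, along the tool's axes at that moment; what a row does not reach only later rows make up. A row lasts 1/12 s, in which the tool goes at most 41.7 mm and 7.16 degrees, less where a joint would pass 70% of its speed; a pose out of reach is approached as far as the arm can. A call with a gripper value outside its range is refused whole. The fingers move at their own pace and stop on an object; "newtons" is the grip in N (left out, the last holds). Time passes only in rows, so rows that repeat a pose let the fingers close, or fill a call up. It gives the time, the measured TCP pose, the force, the opening and the grip force at its end, in the units of the state.
- env.state(): the state, without advancing time (a new reading comes with each control period).
- optics.read_camera(name): name is "side" or "top"; returns the picture (420x560x3 uint8, blue, green, red); there is no depth.
- optics.calibration(name): a dict with "K" (3x3 intrinsics, pixels), "distortion" ([k1, k2, p1, p2, k3] as OpenCV has them; the pictures are not rectified), "R" (3x3) and "t" (3): a world point X has camera coordinates R X + t. Camera axes: x right, y down, z forward; pixel columns grow to the right and rows downward; lengths in m; the calibration is good to about 2 mm. A picture is of the moment at which its call begins. calibration takes no time and is no camera call.
- job.close_job(): hands the job in; it is judged then, once.
Trained networks look in the newest picture that a camera, given by its name, has taken for a name from the list of things; names that differ only in an ending like _2 or _b are one class to them, and where a whole thing is asked for, a point or a joint stands for the part that bears it (a point fixed in the world has none). Each returns a list of dicts, best first, with "confidence" (0 to 1); they miss things now and then, are a little off and sometimes report something else, mostly with a low value. They report only what shows in the picture. A call takes as long as a camera call.
- optics.masks_of(thing, camera): "mask" (420x560 bool, what is visible of it) and "point" ([column, row] in pixels, amid what is visible of it).
The state is a dict: "time": time; "q": joint angles; "qvel": joint speeds; "joint_efforts": joint torques, N m; "tcp_pos": TCP position; "eef_rot": TCP orientation; "ft_force": force on the tool from outside, world axes, zero at the start; "wrist_torque": the same for the moment, N m; "opening": finger opening in m; "grasp_force": force on a finger pad.
Only numpy, scipy, OpenCV 4.12 (cv2) and the standard library are available. Lean on these libraries where they do the work, as an engineer would, in place of code of your own. Each camera call takes 0.05 s, during which the arm holds its last target. There are 200 camera calls.

## Task

A green 3D-printed model bridge rests across two grey piers, with a blue scissor jack standing under the middle of its span. Turn that jack's red knob clockwise until the black sprung pad on top just touches the underside of the bridge, without lifting the bridge off its piers, then let go of the knob. Do not turn the knob of the spare jack that stands beside it with nothing above it.

Things in the scene. Friction and masses are not known exactly. Their poses are not given: they have to be found in the camera images.
- jack_knob: Red knob of the jack under the bridge: bar 50 mm long (its y axis), 14 mm wide (x), 155 mm beside the platform's middle. Origin: on its vertical turning axis (z up), 14 mm below the bar's top, 26 mm above the round flange, 84 mm above the table. Clockwise from above lifts 22 mm per rad. Needs up to 0.2 N m, stays where left; first touch after 0.5 to 1.15 rad, end stop past 1.8 rad.
- jack_pad: Black rubber pad, 64 mm square, 10 mm thick, on a spring above that jack's platform. Origin: centre of its top face, z up. It rises with the platform until it meets the bridge; the spring then gives up to 15 mm (0.4 N at first touch, 2.7 N fully pressed) as the platform rises on. 3 to 8 mm past first touch is a good place to stop; beyond 15 mm it lifts the bridge.
- bridge: Loose green printed bridge, 270 mm long (x), 70 mm wide, deck 12 mm thick, trussed sides up to 48 mm, 0.5 to 0.65 kg, lying on two fixed grey piers 150 mm tall. Origin: centre of the deck's flat underside, which the pad must touch, 150 mm above the table; z up.
- spare_knob_end (a point): End of the bar, on its top, of the spare jack's knob (25 mm from its axis). The spare is an identical blue jack with a red knob, nothing above its pad, standing to the left or right of the bridge; leave its knob as it is.

How it is judged:
At the end, for the whole second after the job is handed in: The pad of the jack touches the underside of the bridge (contact force 0.15 to 2.8 N, which is up to the full 15 mm give of its spring), and the bridge lies still and level (within 0.03 rad) on its piers, within 8 mm of where it began (contact force between jack_pad and bridge between 0.15 and 2.8 N and distance of bridge from where it was at the start of the episode below 0.008 m and angle between bridge's own z axis and vertical below 0.03 rad and linear speed of bridge below 0.02 m/s).
It fails at once if the bridge is lifted or knocked more than 12 mm from its place (distance of bridge from where it was at the start of the episode above 0.012 m).
It fails at once if the spare jack's knob is turned (its bar's end moves more than 6 mm) (distance of spare_knob_end from where it was at the start of the episode above 0.006 m).
It also fails if it takes over 35 s, if anything falls off the work surface, if the arm or the gripper's body presses on something with over 40 N, if the wrist force passes 120 N, or if a joint passes its speed limit or range.

## Working session

There is one attempt and no reset: what is moved stays moved. The work goes in short steps, Python scripts to look and compute and a tool call to move; the robot and the scene stay as the last step left them, time stands still between calls to the robot, and variables do not carry over. Pictures are saved under pics/ and viewed, at most 10 in all, crops included, and the job is handed in when it is done.

Besides the shell and the picture viewer there is one more tool, called after "Emit:" by a JSON object that holds its "name" and its "arguments", one argument or row to a line. play_rows: Moves the arm, as the interface text tells. Its arguments: {"type":"object","properties":{"plan":{"type":"array"},"newtons":{"type":"number"}},"required":["plan"]}

```bash
mkdir -p pics; cat > h.py <<'E'
import numpy as np, cv2
from bench import env, optics, job
def ray(cam,px):
    c=optics.calibration(cam);K=np.array(c["K"]);R=np.array(c["R"]);t=np.array(c["t"])
    u=cv2.undistortPoints(np.array(px,float).reshape(-1,1,2),K,np.array(c["distortion"]))[:,0]
    d=np.c_[u,np.ones(len(u))]@R
    return -R.T@t,d
def atz(cam,px,z):
    o,d=ray(cam,px); return o+d*((z-o[2])/d[:,2])[:,None]
def proj(cam,P):
    c=optics.calibration(cam);R=np.array(c["R"])
    return cv2.projectPoints(np.array(P,float).reshape(-1,3),cv2.Rodrigues(R)[0],np.array(c["t"]),np.array(c["K"]),np.array(c["distortion"]))[0][:,0]
E
python3 - <<'E'
from h import *
a={}
for c in ("top","side"):
    a[c]=optics.read_camera(c); cv2.imwrite(f"pics/{c}0.png",a[c]); print(c,ray(c,[[280,210]])[0])
for c in ("top","side"):
  for n in ("jack_knob","spare_knob_end","jack_pad","bridge"):
    for m in optics.masks_of(n,c):
        print(c,n,round(m["confidence"],2),m["point"],m["mask"].sum())
print(env.state())
E
```

```text
top [0.40887629 0.00945241 1.08961138]
side [ 0.29944672 -0.53424551  0.70942505]
top jack_knob 0.9 [326.6, 224.3] 445
top spare_knob_end 0.92 [144.7, 238.0] 505
top jack_pad 0.43 [387.7, 213.7] 111
top bridge 0.71 [405.9, 213.4] 4997
side jack_knob 0.73 [300.5, 282.9] 740
side jack_knob 0.6 [350.1, 314.6] 8866
side spare_knob_end 0.57 [212.1, 165.3] 334
side bridge 0.62 [347.6, 315.7] 9071
{'time': 0.5, 'q': array([ 1.08588948e+00,  2.45113085e-01,  1.55783575e+00, -1.03286819e-05,
        1.33868457e+00, -1.74129893e-01]), 'qvel': array([-0.00115509, -0.000126  , -0.00106765,  0.00132434, -0.0007998 ,
       -0.00090757]), 'joint_efforts': array([-7.28541982e-04, -4.29080629e+01, -3.26083910e+01, -1.21235498e-04,
        1.06181087e-03, -4.69825054e-06]), 'tcp_pos': array([0.19878339, 0.61885601, 0.23926263]), 'eef_rot': array([-1.83837060e-06,  1.54762733e-01,  9.87951667e-01, -2.09071422e-05]), 'ft_force': array([ 0.29472852, -0.40619783, -0.80776763]), 'wrist_torque': array([-0.03081736,  0.04471907, -0.01486989]), 'grasp_force': 0.0, 'opening': 0.08517807994430772}
```

View pics/top0.png

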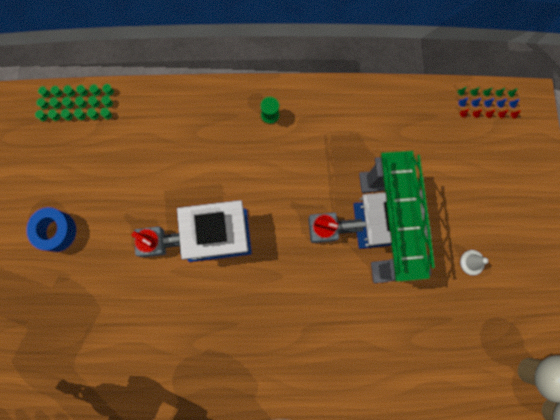

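View pics/side0.png

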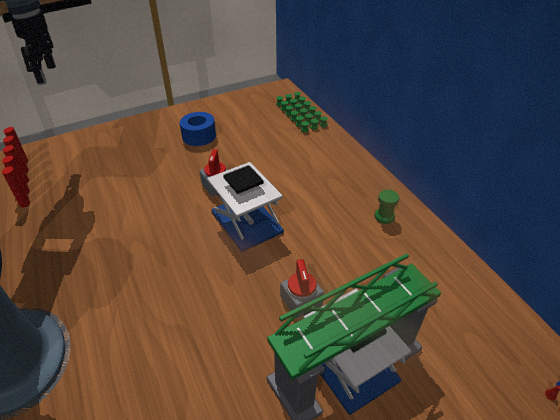

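The top view shows the bridge jack's knob near (326,226), left of the bridge (405,213), and the spare's knob near (147,240). In the side view the knob bar is at (301,272). Next I zoom in to get the bar's orientation.

```bash
python3 - <<'E'
from h import *
t=cv2.imread("pics/top0.png");s=cv2.imread("pics/side0.png")
A=cv2.resize(t[200:250,300:353],(400,377),interpolation=cv2.INTER_CUBIC)
B=cv2.resize(s[245:315,270:340],(377,377),interpolation=cv2.INTER_CUBIC)
cv2.imwrite("pics/z.png",np.hstack([A,B]))
m=optics.masks_of("jack_knob","top")[0]["mask"];print(atz("top",[[326.6,224.3],[147,240]],.09))
mm=optics.masks_of("bridge","top")[0]["mask"];r=cv2.minAreaRect(np.argwhere(mm)[:,::-1].astype(np.float32));print(r)
print(atz("top",cv2.boxPoints(r),.19))
print(optics.calibration("top")["R"])
E
```

```text
[[ 0.54910589 -0.10929464  0.09      ]
 [ 0.51844943  0.28088169  0.09      ]]
((407.6319885253906, 214.76637268066406), (129.93441772460938, 40.76961135864258), 83.74596405029297)
[[ 0.68119131 -0.21170959  0.19      ]
 [ 0.69082709 -0.29709339  0.19      ]
 [ 0.42784562 -0.30862558  0.19      ]
 [ 0.42119898 -0.22690885  0.19      ]]
[[-0.01367957 -0.99963052  0.0234883 ]
 [-0.9848701   0.0094117  -0.17303843]
 [ 0.17275343 -0.02550002 -0.98463496]]
```

View pics/z.png

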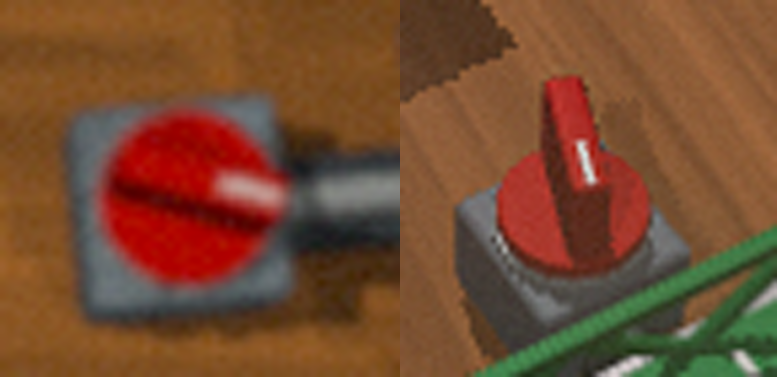

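The zoom shows the flange centre at about (324.8,226.1) in the top view. In the side view the bar's top runs from about (300.4,259.7) to (305.8,279.5), with the white mark at the end nearer the bridge.

```bash
python3 - <<'E'
from h import *
print("flange",atz("top",[[324.8,226.1]],.058))
p=atz("side",[[300.4,259.7],[305.8,279.5]],.098);print(p,p.mean(0),np.linalg.norm(p[1]-p[0]))
d=p[1]-p[0];print("yaw bar",np.arctan2(d[1],d[0]))
# fit: match red mask in both views by model silhouette
from scipy.optimize import minimize
def red(im):
    b,g,r=[im[...,i].astype(int) for i in range(3)]
    return (r>70)&(r>2.2*g)&(r>2*b)
ms={}
for c,(x,y) in dict(top=(326,226),side=(302,278)).items():
    im=cv2.imread(f"pics/{c}0.png");m=red(im);w=np.zeros_like(m);w[y-40:y+40,x-40:x+40]=1
    ms[c]=m&w; print(c,ms[c].sum())
def sil(v,c,S=8):
    x,y,a,R=v[:4]; th=np.linspace(0,2*np.pi,60)
    out=np.zeros((420*1,560*1),np.uint8)
    Rm=np.array([[np.cos(a),-np.sin(a)],[np.sin(a),np.cos(a)]])
    fl=np.vstack([np.c_[x+R*np.cos(th),y+R*np.sin(th),0*th+z] for z in (.050,.058)])
    bx=np.array([[sx*.025,sy*.007] for sx in(-1,1) for sy in(-1,1)])@Rm.T+[x,y]
    bx=np.vstack([np.c_[bx,np.full(4,z)] for z in(.058,.098)])
    o=np.zeros((80*S,80*S),np.uint8);x0,y0=dict(top=(326,226),side=(302,278))[c]
    for P in(fl,bx):
        q=(proj(c,P)-[x0-40,y0-40]+.5)*S
        cv2.fillConvexPoly(o,cv2.convexHull(np.round(q).astype(np.int32)),255)
    return cv2.resize(o,(80,80),interpolation=cv2.INTER_AREA)/255.
def cost(v):
    e=0
    for c,(x,y) in dict(top=(326,226),side=(302,278)).items():
        o=v.copy(); 
        e+=np.abs(sil(o,c)-ms[c][y-40:y+40,x-40:x+40]).sum()
    return e
a0=np.arctan2(d[1],d[0])
best=min((minimize(cost,[p[:,0].mean(),p[:,1].mean(),a0+k,.022],method="Nelder-Mead",options=dict(initial_simplex=None,xatol=1e-5,maxiter=400)) for k in(-.4,-.2,0,.2,.4)),key=lambda r:r.fun)
print(best.x,best.fun)
# pad & jack: spare platform axis etc
q=atz("top",[[387,213]],.12);print(q)
E
```

```text
flange [[ 0.54956122 -0.10891931  0.058     ]]
[[ 0.55446425 -0.08805739  0.098     ]
 [ 0.5418768  -0.13221136  0.098     ]] [ 0.54817052 -0.11013437  0.098     ] 0.04591314897150681
yaw bar -1.848510126697804
top 402
side 504Traceback (most recent call last):
  File "<stdin>", line 33, in <module>
  File "<stdin>", line 33, in <genexpr>
    res = _minimize_neldermead(fun, x0, args, callback, bounds=bounds,
                               **options)
    fxr = func(xr)
    fx = function(np.copy(x), *(wrapper_args + args))
  File "<stdin>", line 30, in cost
  File "<stdin>", line 23, in sil
  File "h.py", line 11, in proj
    c=optics.calibration(cam);R=np.array(c["R"])
ValueError: time passes only in moves, steps and waits
```

Emit:
{"name": "play_rows", "arguments": {
  "plan": [
    [[-27,-29,0,0,0,0,-1],[-55,-58,0,0,0,0,-1],[-83,-87,0,0,0,0,-1],[-111,-117,0,0,0,0,-1],[-139,-146,0,0,0,0,-1],[-167,-175,0,0,0,0,-1],[-195,-205,0,0,0,0,-1],[-222,-234,0,0,0,0,-1],[-250,-263,0,0,0,0,-1],[-278,-293,0,0,0,0,-1]]
  ]
}}

```text
time: 1.43
tcp_pos: [0.3743, 0.2532, 0.2396]
eef_rot: [0.0, 0.154, 0.988, 0.0]
ft_force: [0.1, 0.2, 1.0]
opening: 0.0856
grasp_force: 0.0
```

Emit:
{"name": "play_rows", "arguments": {
  "plan": [
    [[-27,-29,0,0,0,0.12,-1],[-55,-58,0,0,0,0.24,-1],[-83,-87,0,0,0,0.36,-1],[-111,-117,0,0,0,0.48,-1],[-139,-146,0,0,0,0.6,-1],[-167,-175,0,0,0,0.72,-1],[-195,-205,0,0,0,0.84,-1],[-222,-234,0,0,0,0.96,-1],[-250,-263,0,0,0,1.08,-1],[-278,-293,0,0,0,1.2,-1]]
  ]
}}

```text
time: 2.27
tcp_pos: [0.5495, -0.1111, 0.2395]
eef_rot: [0.0, 0.688, 0.726, 0.0]
ft_force: [-0.1, 0.6, 1.0]
opening: 0.0853
grasp_force: 0.0
```

Emit:
{"name": "play_rows", "arguments": {
  "plan": [
    [[1,0,0,0,0,0.11,-1],[1,0,0,0,0,0.22,-1],[1.5,-0.5,0,0,0,0.334,-1],[1.5,-0.5,20,0,0,0.334,-1],[1.5,-0.5,50,0,0,0.334,-1],[1.5,-0.5,80,0,0,0.334,-1],[1.5,-0.5,110,0,0,0.334,-1],[1.5,-0.5,135,0,0,0.334,-1],[1.5,-0.5,150,0,0,0.334,-1],[1.5,-0.5,159,0,0,0.334,-1]]
  ]
}}

```text
time: 3.1
tcp_pos: [0.5469, -0.1071, 0.0778]
eef_rot: [-0.002, 0.797, 0.604, -0.001]
ft_force: [-0.4, -1.0, 0.8]
opening: 0.0855
grasp_force: 0.0
```

```bash
python3 - <<'E'
from h import *
s=optics.read_camera("side");t=optics.read_camera("top")
a=cv2.imread("pics/side0.png")
f=lambda im:cv2.resize(im,(400,400),interpolation=cv2.INTER_CUBIC)
cv2.imwrite("pics/g.png",np.hstack([f(s[210:410,260:460]),f(t[150:300,270:420])]))
cv2.imwrite("pics/p.png",cv2.resize(a[280:420,260:447],(800,599),interpolation=cv2.INTER_CUBIC))
print(env.state()["tcp_pos"],env.state()["ft_force"])
E
```

```text
[ 0.54738206 -0.10723765  0.07884892] [-0.43620556 -0.09342144  0.31928556]
```

View pics/g.png

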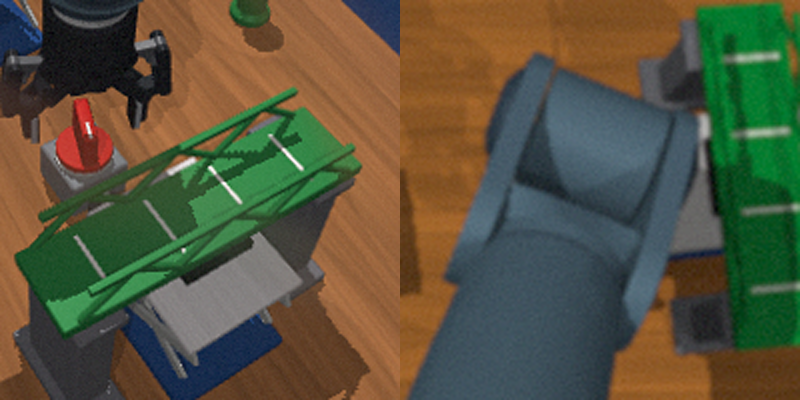

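View pics/p.png

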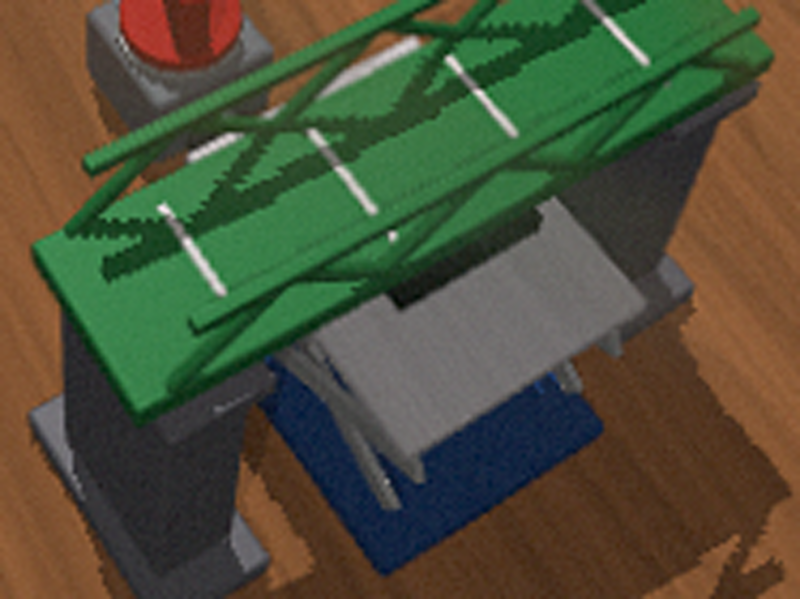

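The fingers straddle the bar with clear space on both sides. The platform and black pad can be seen under the deck in the side view, with the platform's near corners at about (358,386) and (411,350). Now I close on the bar.

Emit:
{"name": "play_rows", "arguments": {
  "plan": [
    [[-1.7,1.5,0,0,0,0,-1],[-1.7,1.5,0,0,0,0,-0.5],[-1.7,1.5,0,0,0,0,0],[-1.7,1.5,0,0,0,0,0.4],[-1.7,1.5,0,0,0,0,0.7],[-1.7,1.5,0,0,0,0,1],[-1.7,1.5,0,0,0,0,1],[-1.7,1.5,0,0,0,0,1],[-1.7,1.5,0,0,0,0,1],[-1.7,1.5,0,0,0,0,1]]
  ],
  "newtons": 40
}}

```text
time: 4.03
tcp_pos: [0.5479, -0.1092, 0.0806]
eef_rot: [-0.002, 0.797, 0.604, -0.001]
ft_force: [-8.1, 1.8, 9.2]
opening: 0.0133
grasp_force: 41.0
```

```bash
python3 - <<'E'
from h import *
s=env.state();print({k:np.round(s[k],4) for k in("tcp_pos","eef_rot","ft_force","wrist_torque","opening","grasp_force","q")})
cv2.imwrite("pics/side1.png",optics.read_camera("side"))
cv2.imwrite("pics/top1.png",optics.read_camera("top"))
E
```

```text
{'tcp_pos': array([ 0.5479, -0.1092,  0.0806]), 'eef_rot': array([-0.0018,  0.7969,  0.6041, -0.0015]), 'ft_force': array([-8.1253,  1.8437,  9.2359]), 'wrist_torque': array([ 0.2338,  1.2239, -0.0849]), 'opening': np.float64(0.0133), 'grasp_force': np.float64(40.9933), 'q': array([-3.9940e-01,  2.3750e-01,  1.8854e+00, -9.0000e-04,  1.0233e+00,
       -1.2530e-01])}
```

Emit:
{"name": "play_rows", "arguments": {
  "plan": [
    [[0,-1,0,0,0,0.05,1],[0,-1,0,0,0,0.12,1],[0,-1,0,0,0,0.19,1],[0,-1,0,0,0,0.26,1],[0,-1,0,0,0,0.33,1],[0,-1,0,0,0,0.4,1],[0,-1,0,0,0,0.47,1],[0,-1,0,0,0,0.53,1],[0,-1,0,0,0,0.55,1],[0,-1,0,0,0,0.55,1]]
  ]
}}

```text
time: 4.97
tcp_pos: [0.5472, -0.1088, 0.0806]
eef_rot: [-0.001, 0.931, 0.365, -0.002]
ft_force: [-7.6, 1.8, 7.1]
opening: 0.0133
grasp_force: 40.8
```

```bash
python3 - <<'E'
from h import *
s=env.state();print({k:np.round(s[k],4) for k in("tcp_pos","eef_rot","ft_force","wrist_torque","opening","grasp_force","q")})
b=optics.read_camera("side");cv2.imwrite("pics/side2.png",b)
cv2.imwrite("pics/top2.png",optics.read_camera("top"))
a=cv2.imread("pics/side1.png")
f=lambda im:cv2.resize(im[300:410,315:425],(400,400),interpolation=cv2.INTER_CUBIC)
cv2.imwrite("pics/c2.png",np.hstack([f(a),f(b)]))
E
```

```text
{'tcp_pos': array([ 0.5472, -0.1088,  0.0806]), 'eef_rot': array([-0.0013,  0.9311,  0.3647, -0.0015]), 'ft_force': array([-7.5515,  1.7776,  7.1146]), 'wrist_torque': array([ 0.3405,  1.0127, -0.0541]), 'opening': np.float64(0.0133), 'grasp_force': np.float64(40.8296), 'q': array([-3.9940e-01,  2.3560e-01,  1.8878e+00, -4.0000e-04,  1.0223e+00,
        4.2500e-01])}
```

View pics/c2.png

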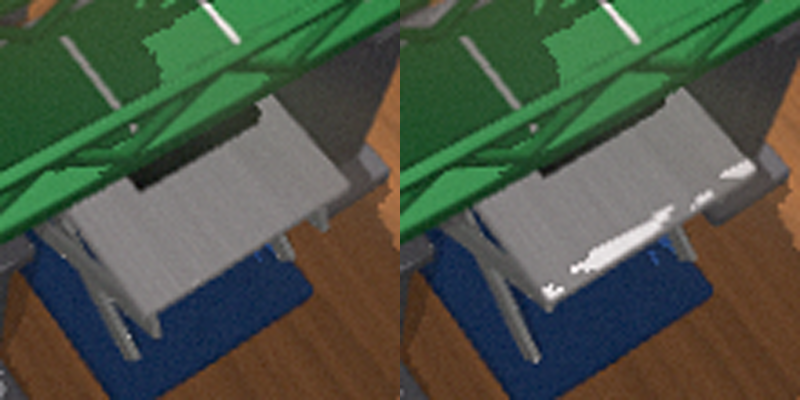

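The platform has risen: its near-left corner moved about 4.7 px. To get absolute heights I measure the identical spare jack, which is fully visible in both views.

```bash
python3 - <<'E'
from h import *
t=cv2.imread("pics/top0.png");s=cv2.imread("pics/side0.png")
A=cv2.resize(t[190:275,170:255],(400,400),interpolation=cv2.INTER_CUBIC)
B=cv2.resize(s[155:255,200:300],(400,400),interpolation=cv2.INTER_CUBIC)
cv2.imwrite("pics/sp.png",np.hstack([A,B]))
x=np.array([.5,-.3,.11])
print(proj("side",[x,x+[0,0,.0121]]),proj("side",[[.555,-.24,.13],[.555,-.24,.142]]))
E
```

```text
[[334.97835588 366.1057605 ]
 [335.71957767 362.25698805]] [[346.76161069 313.48107477]
 [347.58823206 309.15531825]]
```

View pics/sp.png

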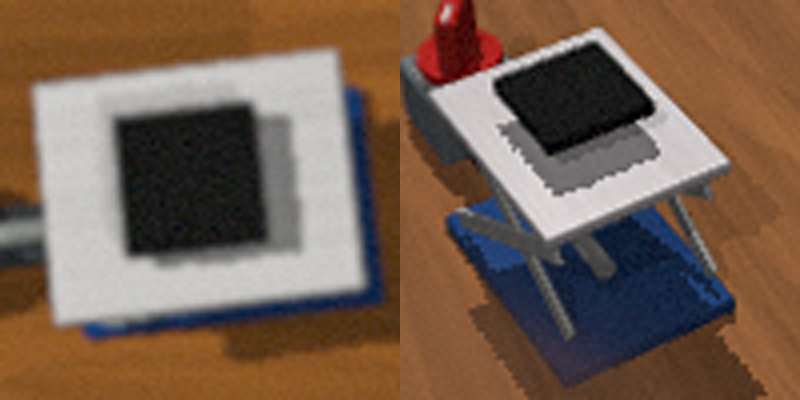

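The spare's four platform corners and its pad corners are clear in both views (pad in the middle of the white platform). I triangulate them, then fit the height of the bridge jack's platform.

```bash
python3 - <<'E'
from h import *
def tri(a,b):
    r=[]
    for p,q in zip(a,b):
        o1,d1=ray("top",[p]);o2,d2=ray("side",[q]);A=np.c_[d1[0],-d2[0]]
        k=np.linalg.lstsq(A,o2-o1,rcond=None)[0];x=o1+k[0]*d1[0];y=o2+k[1]*d2[0]
        r.append(np.r_[(x+y)/2,np.linalg.norm(x-y)])
    return np.array(r)
T=lambda L:np.array(L)/4.706+[170,190]-.4; S=lambda L:np.array(L)/4+[200,155]-.4
pl=tri(T([(33,87),(340,48),(367,287),(55,325)]),S([(200,28),(330,165),(148,242),(32,92)]))
pd=tri(T([(115,117),(253,104),(268,243),(128,256)]),S([(200,42),(253,100),(150,142),(95,85)]))
print(pl.round(4),pl.mean(0),"\n",pd.round(4),pd.mean(0))
e=lambda P:[np.linalg.norm(P[i,:3]-P[(i+1)%4,:3]).round(4) for i in range(4)]
print(e(pl),e(pd))
# bridge jack platform near corners, before(side1) and after(side2)
W=lambda L:np.array(L)/3.636+[315,300]-.4
for nm,L in(("before",[(150,320),(350,185)]),("after",[(148,303),(355,168)])):
    for z in(.09,.1,.11,.12,.13):
        p=atz("side",W(L),z);print(nm,z,p[:,:2].round(4).tolist(),np.linalg.norm(p[0]-p[1]).round(4))
E
```

```text
[[5.839e-01 2.145e-01 1.069e-01 2.400e-03]
 [5.994e-01 7.450e-02 1.075e-01 4.600e-03]
 [4.911e-01 6.180e-02 1.085e-01 2.400e-03]
 [4.765e-01 2.016e-01 1.077e-01 1.000e-04]] [0.537734   0.13809356 0.10766085 0.00239436] 
 [[5.664e-01 1.722e-01 1.317e-01 7.000e-04]
 [5.708e-01 1.106e-01 1.347e-01 1.300e-03]
 [5.097e-01 1.034e-01 1.347e-01 2.000e-04]
 [5.039e-01 1.660e-01 1.289e-01 2.600e-03]] [0.5376928  0.1380596  0.13247658 0.00119928]
[np.float64(0.1409), np.float64(0.1091), np.float64(0.1406), np.float64(0.1081)] [np.float64(0.0617), np.float64(0.0616), np.float64(0.0631), np.float64(0.0629)]
before 0.09 [[0.5166, -0.3356], [0.6265, -0.3238]] 0.1105
before 0.1 [[0.5131, -0.3389], [0.6212, -0.3272]] 0.1087
before 0.11 [[0.5096, -0.3421], [0.616, -0.3306]] 0.1069
before 0.12 [[0.5061, -0.3453], [0.6107, -0.334]] 0.1052
before 0.13 [[0.5026, -0.3485], [0.6054, -0.3374]] 0.1034
after 0.09 [[0.5198, -0.3291], [0.6335, -0.3182]] 0.1142
after 0.1 [[0.5163, -0.3324], [0.6281, -0.3217]] 0.1124
after 0.11 [[0.5127, -0.3357], [0.6227, -0.3252]] 0.1105
after 0.12 [[0.5091, -0.339], [0.6173, -0.3286]] 0.1087
after 0.13 [[0.5056, -0.3423], [0.6119, -0.3321]] 0.1068
```

The spare's platform measures 140 x 108 mm, with the pad top 25 mm above it. So first touch comes at platform z of about 0.125. The fit for the bridge jack puts first touch at about 0.9 to 1.1 rad total. I turn on to 1.2 total, which stays within the 15 mm give even for a touch at 0.55.

Emit:
{"name": "play_rows", "arguments": {
  "plan": [
    [[0,0,0,0,0,0.07,1],[0,0,0,0,0,0.15,1],[0,0,0,0,0,0.23,1],[0,0,0,0,0,0.31,1],[0,0,0,0,0,0.39,1],[0,0,0,0,0,0.47,1],[0,0,0,0,0,0.55,1],[0,0,0,0,0,0.62,1],[0,0,0,0,0,0.65,1],[0,0,0,0,0,0.65,1]]
  ]
}}

```text
time: 5.9
tcp_pos: [0.5468, -0.108, 0.0806]
eef_rot: [-0.002, 0.999, 0.048, -0.002]
ft_force: [-7.7, 5.9, 9.9]
opening: 0.0131
grasp_force: 41.2
```

```bash
python3 - <<'E'
from h import *
s=env.state();print({k:np.round(s[k],4) for k in("tcp_pos","eef_rot","ft_force","wrist_torque","opening","grasp_force","q")})
c=optics.read_camera("side");cv2.imwrite("pics/side3.png",c)
b=cv2.imread("pics/side2.png")
f=lambda im:cv2.resize(im[300:410,315:425],(400,400),interpolation=cv2.INTER_CUBIC)
g=lambda im:cv2.resize(im[225:325,260:360],(400,200),interpolation=cv2.INTER_CUBIC)
cv2.imwrite("pics/c3.png",np.vstack([np.hstack([f(b),f(c)]),np.hstack([g(b),g(c)])]))
# bridge motion check: registration of deck region
A=cv2.cvtColor(b,6)[265:330,380:440].astype(np.float32);B=cv2.cvtColor(c,6)[265:330,380:440].astype(np.float32)
print("bridge shift px",cv2.phaseCorrelate(A,B))
E
```

```text
{'tcp_pos': array([ 0.5468, -0.108 ,  0.0806]), 'eef_rot': array([-0.0016,  0.9988,  0.0481, -0.0024]), 'ft_force': array([-7.7114,  5.9412,  9.8565]), 'wrist_torque': array([ 0.7441,  1.2131, -0.1365]), 'opening': np.float64(0.0131), 'grasp_force': np.float64(41.1505), 'q': array([-3.9880e-01,  2.3520e-01,  1.8882e+00,  9.0000e-04,  1.0238e+00,
        1.0754e+00])}
bridge shift px ((-0.008777741475061163, 0.07465623052462433), 0.9344821406735314)
```

View pics/c3.png

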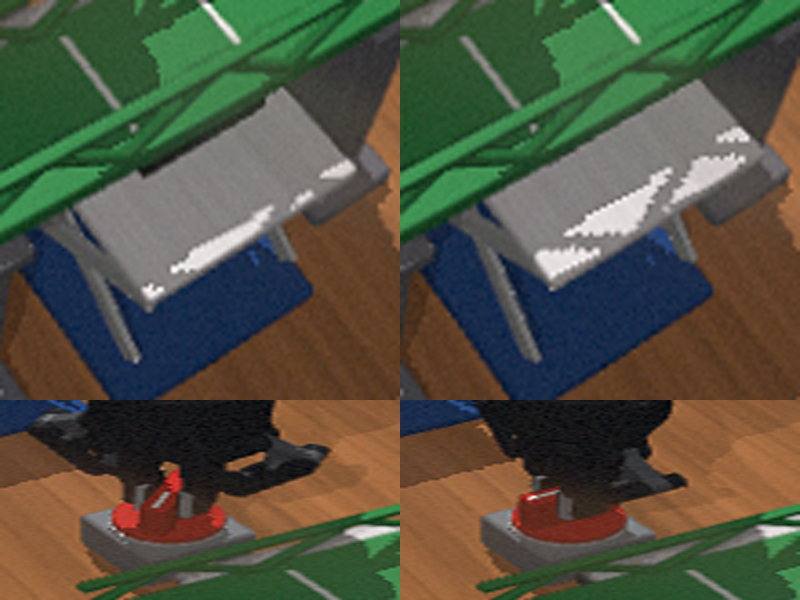

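The platform has risen further, its near-left corner now about 17 crop px higher. The pad is hidden behind the deck edge and the bridge has not moved (0.07 px). I check the absolute platform height with one fit across views.

```bash
python3 - <<'E'
from h import *
t=cv2.imread("pics/top0.png");c=cv2.imread("pics/side3.png")
A=cv2.resize(t[185:255,350:420],(400,400),interpolation=cv2.INTER_CUBIC)
B=cv2.resize(c[320:390,340:410],(400,400),interpolation=cv2.INTER_CUBIC)
cv2.imwrite("pics/f.png",np.hstack([A,B]))
E
```

```text
(no output)
```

View pics/f.png

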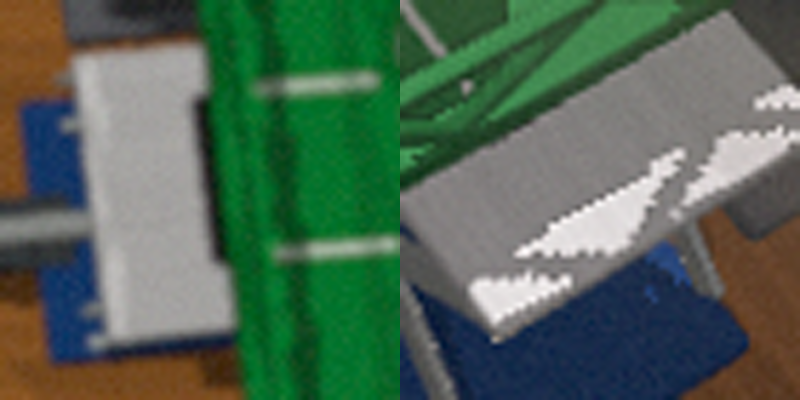

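Top view: the platform's knob-side corners are at crop (75,58) and (110,342). Side view: the near-left corner is now at about (357,378). I fit the pose and height.

```bash
python3 - <<'E'
from h import *
from scipy.optimize import least_squares
cal={c:optics.calibration(c) for c in("top","side")}
def pj(c,P):
    k=cal[c];return cv2.projectPoints(np.array(P,float).reshape(-1,3),cv2.Rodrigues(np.array(k["R"]))[0],np.array(k["t"]),np.array(k["K"]),np.array(k["distortion"]))[0][:,0]
top=np.array([(75,58),(110,342)])/5.714+[350,185]-.4
sb=np.array([(150,320),(350,185)])/3.636+[315,300]-.4
sa=np.array([(148,303),(355,168)])/3.636+[315,300]-.4
s3=np.array([(97,332)])/5.714+[340,320]-.4
def res(v,lift=True,full=True):
    x,y,a,z=v[:4]; ax=np.array([np.sin(a),-np.cos(a)]);w=np.array([np.cos(a),np.sin(a)])
    pt=lambda l,s,z:np.r_[np.array([x,y])+ax*l+w*s,z]
    r=[pj("top",[pt(-.07,.054,z),pt(-.07,-.054,z)])-top,
       pj("side",[pt(.07,-.054,z),pt(.07,.054,z)])-sb]
    if full: r+=[pj("side",[pt(.07,-.054,z+.0121),pt(.07,.054,z+.0121)])-sa,pj("side",[pt(.07,-.054,z+.0264)])-s3]
    r=np.vstack(r).ravel()
    kn=np.array([x,y])-ax*.155-[.549,-.1092]
    return np.r_[r,kn/.002]
for full in(0,1):
    f=least_squares(res,[.56,-.26,.1,.1],kwargs=dict(full=full),x_scale=[.01,.01,.1,.01]);print(f.x.round(4),f.fun.round(1),"touch rad",(.125-f.x[3])/.022, np.sqrt(np.linalg.inv(f.jac.T@f.jac)[3,3]))
E
```

```text
[ 0.5621 -0.2634  0.0832  0.0996] [-0.2  0.9 -0.1  0.2  0.1 -0.9  0.8  0.8  0.1  0.1] touch rad 1.1547761131716905 0.003198406025029802
[ 0.5609 -0.2629  0.0776  0.102 ] [-0.   1.1 -0.2  0.5 -0.9 -1.5  0.2  0.4  0.7 -0.5  0.6  1.1  0.7  0.4
 -0.1  0.4] touch rad 1.0440852301133459 0.0025567182081338534
```

The touch estimate is about 1.05 rad ± 0.12. I turn on to 1.32, then open and raise.

Emit:
{"name": "play_rows", "arguments": {
  "plan": [
    [[0,0,0,0,0,0.04,1],[0,0,0,0,0,0.08,1],[0,0,0,0,0,0.12,1],[0,0,0,0,0,0.12,1],[0,0,0,0,0,0.12,1],[0,0,0,0,0,0.12,1],[0,0,0,0,0,0.12,0.5],[0,0,0,0,0,0.12,0],[0,0,0,0,0,0.12,-0.5],[0,0,0,0,0,0.12,-0.8]]
  ]
}}

```text
time: 6.78
tcp_pos: [0.5485, -0.1095, 0.0803]
eef_rot: [0.0, 1.0, -0.012, 0.0]
ft_force: [-0.6, 0.6, -0.3]
opening: 0.057
grasp_force: 0.0
```

Emit:
{"name": "play_rows", "arguments": {
  "plan": [
    [[0,0,0,0,0,0,-0.8],[0,0,0,0,0,0,-0.8],[0,0,0,0,0,0,-0.8],[0,0,-15,0,0,0,-0.8],[0,0,-40,0,0,0,-0.8],[0,0,-70,0,0,0,-0.8],[0,0,-100,0,0,0,-0.8],[0,0,-130,0,0,0,-0.8],[0,0,-160,0,0,0,-0.8],[0,0,-160,0,0,0,-0.8]]
  ]
}}

```text
time: 7.62
tcp_pos: [0.5516, -0.1107, 0.2479]
eef_rot: [0.002, 1.0, -0.012, 0.006]
ft_force: [0.2, 0.0, 2.1]
opening: 0.0771
grasp_force: 0.0
```

```bash
python3 - <<'E'
from h import *
print({k:np.round(env.state()[k],3) for k in("time","tcp_pos","opening")})
c=optics.read_camera("side");a=cv2.imread("pics/side1.png");g=lambda i:cv2.cvtColor(i,6)[265:330,380:440].astype(np.float32)
print("bridge px",cv2.phaseCorrelate(g(a),g(c)))
cv2.imwrite("pics/end.png",cv2.resize(c[240:410,240:465],(794,600),interpolation=cv2.INTER_CUBIC))
E
```

```text
{'time': np.float64(7.617), 'tcp_pos': array([ 0.552, -0.111,  0.248]), 'opening': np.float64(0.077)}
bridge px ((0.07283104245156125, 0.02250408749370081), 0.9095352009490684)
```

View pics/end.png

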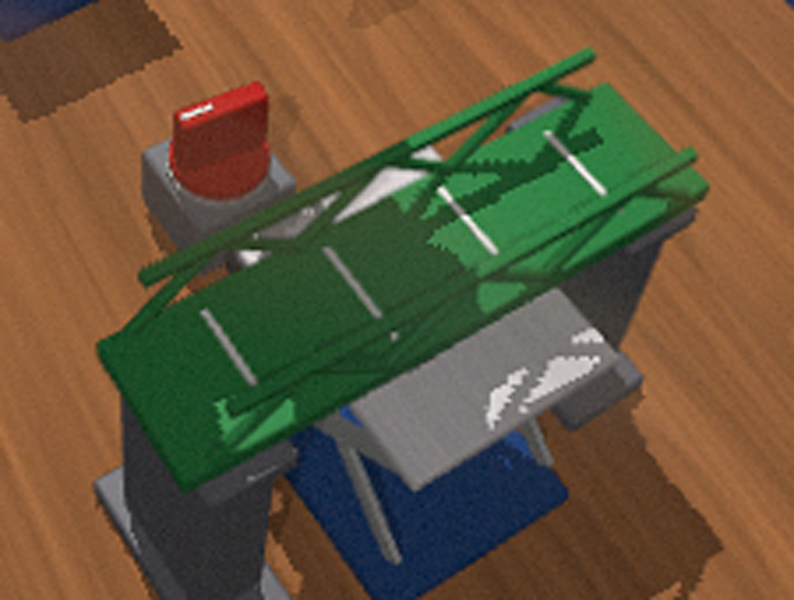

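The knob is free, with its bar now lying roughly along x. The bridge is unmoved (under 0.1 px) and the platform sits high under the deck. I check the bar angle and hand in if it fits.

```bash
python3 - <<'E'
from h import *
p=atz("side",np.array([(178,118),(264,87)])/3.529+[240,240]-.4,.098);d=p[0]-p[1];a=np.arctan2(d[1],d[0])%(2*np.pi)-2*np.pi
print(p,np.linalg.norm(d),"turned",-1.8485-a)
if 1.1<-1.8485-a<1.6: print(job.close_job())
E
```

```text
[[ 0.52355252 -0.10721855  0.098     ]
 [ 0.57220415 -0.1087404   0.098     ]] 0.048675423819347606 turned 1.3243628988898895
the job is handed in; nothing more can be done
None
```

I turned the bridge jack's knob about 1.32 rad clockwise (first touch estimated at about 1.05 rad), let go of it, and handed the job in; pad contact is worked out from the turn because the pad was hidden, the bridge did not move in the images, and I left the spare's knob alone.

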